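Open the isolation valve and purge the line with the spring-centred stick

ROBOT

A 6-joint arm with a two-finger parallel gripper is mounted at the origin on a cart in front of the work surface, level with it; the furniture and walls round the work are solid. World frame = base frame: x ahead of the robot, y to its left, z up, the work surface at z = 0. Lengths are in m, angles in rad, forces in N, time in s.
With the tool pointing down it reaches from about 0.2 to 0.875 m from the base axis. Payload 3.4 kg.
Tool frame: the origin (TCP) lies on the centre line of the jaws, within the pads' length; the fingertips stand ctrl.tip_reach ahead of it and the grasp point (between the pads) lies 6 mm ahead of it (ctrl.tip_reach is the distance from the TCP to the fingertips, in m); z points along the fingers, y is the direction in which the jaws open and shut (so a half turn about z gives the same grasp; the last joint's range is limited). The gripper opens to 94 mm and grips with 3 to 60 N. Pads are 16 mm wide; open, the fingers measure 119 mm over their backs; the gripper's body (75 mm by 177 mm) begins 78 mm behind the grasp point.
Start: joints at [-1.247, 0.276, 1.505, -0, 1.361, -0.121], TCP at [0.247, -0.519, 0.23] pointing down, gripper open.
Joint ranges: [-2.89, 2.89], [-0.75, 2.08], [0.22, 2.7], [-1.18, 4.32], [0.11, 2.71], [-2.7, 2.7]. Speed limits (rad/s): [2.57, 2.57, 3.14, 3.14, 3.14, 3.14].

INTERFACE

Orientations are given as a rotation vector (axis times angle).
In Python, from rig import ctrl gives the robot as it stands.
- The arm moves only by the tool arm_command, never from a script. Its argument "targets" is a list of rows, each an object of numbers: "claw": the finger opening in cm, from 0 to 9.4; "dx", "dy", "dz": the shift along the tool's x, y, z in cm; "spin": the turn about the tool's z in rad. A call has 1 to 10 rows; each row is the pose to reach, as a shift and turn from the pose measured when the call began, along the tool's axes at that moment; what a row does not reach only later rows make up. A row lasts 1/10 s, in which the tool goes at most 50 mm and 8.59 degrees, less where a joint would pass 70% of its speed; a pose out of reach is approached as far as the arm can. A call with a gripper value outside its range is refused whole. The fingers move at their own pace and stop on an object; the grip force is fixed at half the most. Time passes only in rows, so rows that repeat a pose let the fingers close. It gives the time, the measured TCP pose, the force and the opening at its end, in the units of the state.
- ctrl.sense(): the state, without advancing time (a new reading comes with each control period).
- ctrl.camera(name): name is "side" or "top"; returns a dict with "image" (400x640x3 uint8, blue, green, red), "range_z" (400x640 float32, m along the optical axis (not along the pixel's ray), 0 where there is no reading), "vfov" (degrees; the focal length in pixels is half the picture's height over the tangent of half this angle, whatever the lens; pixels are square), "cx", "cy" (the principal point, pixels), "dist" ([k1, k2, p1, p2, k3] as OpenCV has them; the pictures are not rectified), "rvec" (rotation vector, rad) and "tvec" (3), from world to camera coordinates, as OpenCV has them. Camera axes: x right, y down, z forward; pixel columns grow to the right and rows downward; lengths in m; the calibration is good to about 2 mm. A picture is of the moment at which its call begins.
- ctrl.job_done(): hands the job in, once; it reports no verdict.
The state is a dict: "t": time; "joint_pos": joint angles; "qvel": joint speeds; "joint_efforts": joint torques, N m; "eef_pos": TCP position; "orientation": TCP orientation; "contact_force": force on the tool from outside, world axes, zero at the start; "torque": the same for the moment, N m; "width": finger opening in m.
Only numpy, scipy, OpenCV 4.12 (cv2) and the standard library are available. Lean on these libraries where they do the work, as an engineer would, in place of code of your own. Each camera call takes 0.05 s, during which the arm holds its last target. There are 200 camera calls.

TASK

Purge the line: crank the blue handwheel anticlockwise until you feel it come up against its open stop, then back it off by a quarter of a turn and let go. Then push the spring-centred stick on the grey control box all the way over towards the green mark (never towards the red one), hold it there for two full seconds, bring it back to the centre under control without letting it snap back, and leave it standing free. Leave the vials and the beaker where they are.

Things in the scene. Friction and masses are not known exactly. Their poses are not given: they have to be found in the camera images.
- valve: isolation valve: fixed metal block on a steel base plate 84 (x) x 100 (y) x 8 mm, with two capped stubs with brass nuts along its y, and a blue handwheel on top; origin at the centre of the plate's underside, under the wheel's axis. It stands turned by up to 0.3 rad.
- wheel_axis (a point): point on the handwheel's vertical axis, level with its rim, 96 mm above the worktop; it does not turn. Rim radius 46 mm to the middle of its 12 mm bar, hub top 104 mm above the worktop. Anticlockwise, seen from above, opens. The wheel stays at its height. It needs about 1.5 to 2.5 N at the crank grip; at the rigid open stop the resistance rises sharply.
- crank_grip (a point): middle of the upright white crank grip on the rim: a sleeve 16 mm in diameter, 42 mm tall, 46 mm from the wheel's axis; this point is 24 mm above its foot, 18 mm below its top, 128 mm above the worktop. The sleeve spins freely on its pin, so a gripper holding it can carry it round the axis without turning itself.
- stem (a joint): height of the steel stem (9 mm thick) in the middle of the hub above its shut position, m; 3 mm up for each anticlockwise turn, 3 mm down for each clockwise one. The open stop is not marked and its reading is not known: it lies 1 to 2 turns beyond the start and must be felt. The stem stands out of the hub by at most 14 mm.
- stick_ball (a point): centre of the yellow ball knob, 30 mm in diameter, on the control stick; at rest 135 mm above the worktop, over the box's centre. The stick (10 mm thick) pivots 85 mm below this point, 50 mm above the worktop, and tilts up to 0.42 rad each way to its stop. Springs centre it; about 6 N at the ball holds it fully over. Let go tilted, it snaps back. Bellows reach 84 mm above the worktop.
- control_box: fixed grey box with a dark top plate, 100 (x) x 150 (y) x 54 mm high, origin at the centre of its underside; the stick stands in its middle, the two marks 60 mm from it along the box's own +y and -y. It stands turned by up to 0.3 rad. Keep the arm clear of the tall black cabinet to its right: 0.36 m high, its near face at x = 0.54, its left face at y = -0.10.
- gimbal (a joint): tilt of the stick towards the marks, about the box's x axis, rad; 0 is centred, positive leans towards the box's -y side
- stick (a joint): tilt of the stick across that, about the box's y axis, rad; 0 is centred, positive leans towards the box's +x side
- purge_mark: green disc, 22 mm in diameter, 4 mm thick, on top of the control box, 60 mm to one side of the stick: the purge side. Origin at the centre of its underside, 54 mm above the worktop. Green and red may be swapped.
- vent_mark: red disc like the green one, 60 mm to the other side of the stick: the vent side, not to be used
- vial_a: loose glass vial with a black cap, 24 mm in diameter, 51 mm tall, a bystander; origin at the centre of its underside
- vial_b: loose glass vial with a blue cap, 24 mm in diameter, 51 mm tall, a bystander; origin at the centre of its underside
- beaker: loose clear low beaker, 64 mm in diameter, 83 mm tall, a bystander; origin at the centre of its underside

How it is judged:
By the outcome, as a careful person would: the job done as asked, in the order asked, and still so for the second after the job is handed in, with the robot touching nothing.
It also fails if it takes over 67 s, if anything falls off the work surface, if the arm or the gripper's body presses on something with over 40 N, if the wrist force passes 120 N, or if a joint passes its speed limit or range.

## Working session

There is one attempt and no reset: what is moved stays moved. The work goes in short steps, Python scripts to look and compute and a tool call to move; the robot and the scene stay as the last step left them, time stands still between calls to the robot, and variables do not carry over. Pictures are saved under pics/ and viewed, about 8 in all and at most 12, crops included, and the job is handed in when it is done.

Besides the shell and the picture viewer there is one more tool, called after "Call:" by a JSON object that holds its "api" and its "payload". arm_command: Moves the arm, as the interface text tells. Its arguments: {"type":"object","properties":{"targets":{"type":"array"}},"required":["targets"]}

```bash
mkdir -p pics; ls; cat > h.py <<'E'
import numpy as np, cv2
from rig import ctrl
def cam(n,f=None):
    c=ctrl.camera(n)
    if f: cv2.imwrite('pics/'+f,c['image'])
    fl=200/np.tan(np.radians(c['vfov'])/2)
    c['K']=np.array([[fl,0,c['cx']],[0,fl,c['cy']],[0,0,1.]])
    c['R']=cv2.Rodrigues(np.array(c['rvec'],float))[0]; c['t']=np.array(c['tvec'],float).ravel(); c['d']=np.array(c['dist'],float)
    return c
def ray(c,uv):
    p=cv2.undistortPoints(np.array([[uv]],float),c['K'],c['d'])[0,0]
    return -c['R'].T@c['t'], c['R'].T@np.array([p[0],p[1],1])
def onz(c,uv,z):
    o,d=ray(c,uv); return o+d*(z-o[2])/d[2]
def dep(c,uv):
    o,d=ray(c,uv); return o+d*c['range_z'][int(round(uv[1])),int(round(uv[0]))]
def tri(c1,u1,c2,u2):
    o1,d1=ray(c1,u1);o2,d2=ray(c2,u2)
    s=np.linalg.lstsq(np.c_[d1,-d2],o2-o1,rcond=None)[0]
    a,b=o1+s[0]*d1,o2+s[1]*d2; return (a+b)/2,np.linalg.norm(a-b)
def proj(c,P): return cv2.projectPoints(np.array([P],float),c['rvec'] if 0 else np.array(c['rvec'],float),c['t'],c['K'],c['d'])[0].ravel()
E
python3 - <<'E'
from h import *
for n in('top','side'):
    c=cam(n,n+'1.png');print(n,ray(c,(320,200)))
print(ctrl.sense(),ctrl.tip_reach)
E
```

```text
pics
top (array([0.54948326, 0.13293764, 1.20730294]), array([ 0.09909466,  0.00165471, -0.99518174]))
side (array([0.29776451, 0.87832987, 0.52836296]), array([ 0.35278193, -0.8231461 , -0.44504133]))
{'t': 0.1, 'joint_pos': array([-1.24703976e+00,  2.76525712e-01,  1.50599243e+00, -1.01960638e-05,
        1.36065467e+00, -1.21021495e-01]), 'qvel': array([ 0.000869  , -0.00037965, -0.0024001 ,  0.00085514,  0.00051438,
       -0.00059227]), 'joint_efforts': array([ 1.24212711e-03, -4.05456769e+01, -2.37779510e+01,  7.03972508e-02,
        2.99695472e-02, -4.00994566e-05]), 'eef_pos': array([ 0.24723487, -0.51863648,  0.22970025]), 'orientation': array([-3.06269253e+00, -6.92567840e-01,  2.66620563e-04]), 'contact_force': array([-0.05650072,  0.08034402, -0.54169359]), 'torque': array([ 0.01732647,  0.0309885 , -0.01986489]), 'width': 0.09384791605257616} 0.025
```

View pics/top1.png

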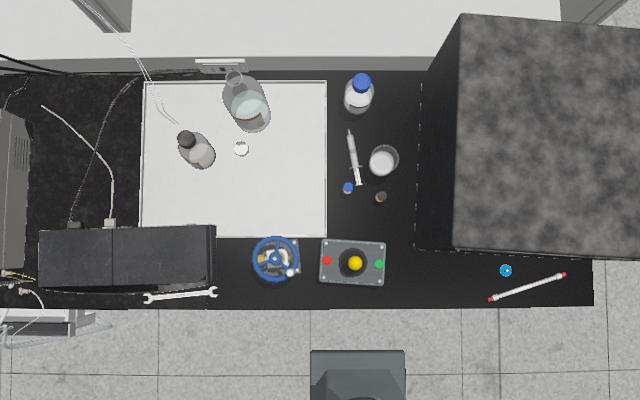

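View pics/side1.png

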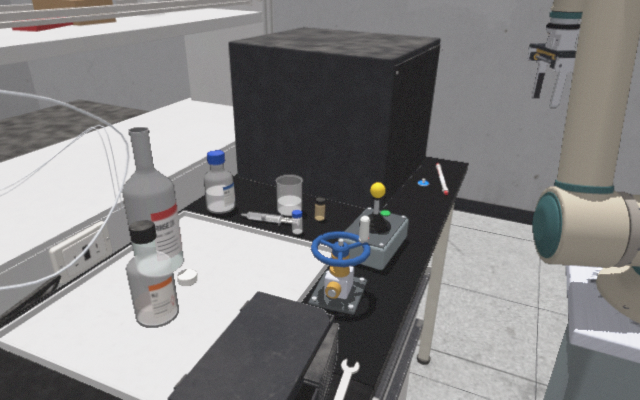

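Top view: wheel at about (276,259), white crank grip at (291,272), ball at (355,263). Green is at (379,264) on the right (-y) and red at (326,261) on the left. Side view: wheel (340,249), grip (364,230), ball (378,190). I'll enlarge both.

```bash
python3 - <<'E'
from h import *
a=cv2.imread('pics/top1.png')[225:305,240:400]; b=cv2.imread('pics/side1.png')[170:320,290:430]
a=cv2.resize(a,None,fx=5,fy=5,interpolation=cv2.INTER_CUBIC)
cv2.imwrite('pics/tc.png',a)
cv2.imwrite('pics/sc.png',cv2.resize(b,None,fx=4,fy=4,interpolation=cv2.INTER_CUBIC))
E
```

```text
(no output)
```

View pics/tc.png

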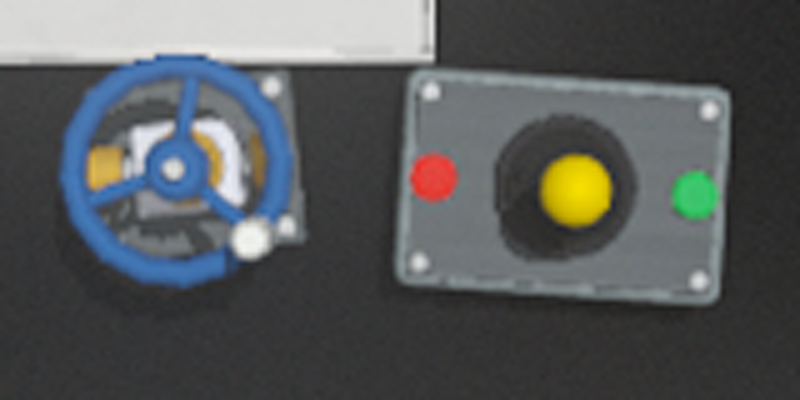

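View pics/sc.png

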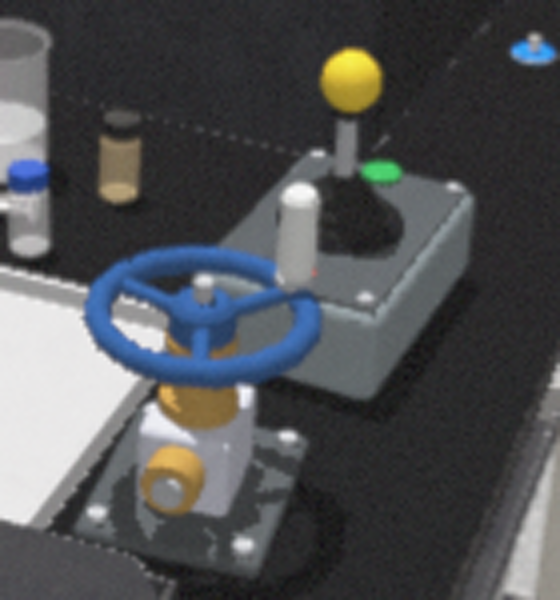

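```bash
python3 - <<'E'
from h import *
T=cam('top');S=cam('side')
t=lambda x,y:(240+(x+.5)/5-.5,225+(y+.5)/5-.5)
s=lambda x,y:(290+(x+.5)/4-.5,170+(y+.5)/4-.5)
np.set_printoptions(precision=4,suppress=True)
print('ball',tri(T,t(576,190),S,s(351,80)),dep(T,t(576,190)))
print('hub',tri(T,t(174,168),S,s(204,285)),onz(T,t(177.5,170.5),.096),onz(S,s(202.5,315),.096))
print('griptop',tri(T,t(251,240),S,s(300,188)),onz(T,t(251,240),.146),onz(S,s(298,235),.128))
g,r=onz(T,t(695,195),.058),onz(T,t(434,178),.058);print('g,r',g,r,(g+r)/2,np.linalg.norm(g-r),np.arctan2(*(r-g)[:2]))
print(onz(T,t(576,190),.135))
s_=ctrl.sense();print(cv2.Rodrigues(s_['orientation'])[0])
E
```

```text
ball (array([0.5235, 0.0616, 0.1367]), np.float64(0.0022822304384533397)) [0.5227 0.062  0.1468]
hub (array([0.5328, 0.2345, 0.1111]), np.float64(0.0018095853758840314)) [0.5306 0.234  0.096 ] [0.5337 0.2348 0.096 ]
griptop (array([0.5037, 0.1988, 0.1476]), np.float64(0.002702163045413832)) [0.5023 0.1985 0.146 ] [0.5026 0.2051 0.128 ]
g,r [0.5179 0.0018 0.058 ] [0.5262 0.1207 0.058 ] [0.522  0.0612 0.058 ] 0.1192200345428749 0.06961117773917337
[0.5224 0.0612 0.135 ]
[[ 0.9027  0.4303 -0.0003]
 [ 0.4303 -0.9027  0.001 ]
 [ 0.0001 -0.001  -1.    ]]
```

Call:
{"api": "arm_command", "payload": {"targets": [{"claw": 4, "dx": 38, "dy": -45, "spin": -1.05}, {"claw": 4, "dx": 38, "dy": -45, "spin": -1.05}, {"claw": 4, "dx": 38, "dy": -45, "spin": -1.05}, {"claw": 4, "dx": 38, "dy": -45, "spin": -1.05}, {"claw": 4, "dx": 38, "dy": -45, "spin": -1.05}, {"claw": 4, "dx": 38, "dy": -45, "spin": -1.05}, {"claw": 4, "dx": 38, "dy": -45, "spin": -1.05}, {"claw": 4, "dx": 38, "dy": -45, "spin": -1.05}, {"claw": 4, "dx": 38, "dy": -45, "spin": -1.05}, {"claw": 4, "dx": 38, "dy": -45, "spin": -1.05}]}}

```text
$.targets[0]: bad value
```

```bash
cat >> h.py <<'E'
np.set_printoptions(precision=4,suppress=True)
def to(P,yaw=None):
    s=ctrl.sense();R=cv2.Rodrigues(np.array(s['orientation']))[0]
    d=R.T@(np.array(P)-s['eef_pos'])*100
    a=np.arctan2(R[1,0],R[0,0])
    return d,(a,None if yaw is None else a-yaw)
def st():
    s=ctrl.sense();R=cv2.Rodrigues(np.array(s['orientation']))[0]
    print('t',s['t'],'p',s['eef_pos'],'F',s['contact_force'],'w',s['width'],'q',s['joint_pos'],'v',abs(s['qvel']).max());print(R)
E
python3 - <<'E'
from h import *
st();print(to((.503,.199,.19),1.501))
E
```

```text
t 0.2 p [ 0.2473 -0.5188  0.23  ] F [-0.6465 -0.2118  0.7996] w 0.09405915577013695 q [-1.247   0.2763  1.5056 -0.      1.3607 -0.121 ] v 0.0034130944629314317
[[ 0.9027  0.4303 -0.0003]
 [ 0.4303 -0.9027  0.001 ]
 [ 0.0001 -0.001  -1.    ]]
(array([ 53.9651, -53.7874,   4.0588]), (np.float64(0.4448012173962243), np.float64(-1.0561987826037755)))
```

Call:
{"api": "arm_command", "payload": {"targets": [{"claw": 4, "dx": 38, "dy": -45, "dz": 0, "spin": -1.05}, {"claw": 4, "dx": 38, "dy": -45, "dz": 0, "spin": -1.05}, {"claw": 4, "dx": 38, "dy": -45, "dz": 0, "spin": -1.05}, {"claw": 4, "dx": 38, "dy": -45, "dz": 0, "spin": -1.05}, {"claw": 4, "dx": 38, "dy": -45, "dz": 0, "spin": -1.05}, {"claw": 4, "dx": 38, "dy": -45, "dz": 0, "spin": -1.05}, {"claw": 4, "dx": 38, "dy": -45, "dz": 0, "spin": -1.05}, {"claw": 4, "dx": 38, "dy": -45, "dz": 0, "spin": -1.05}, {"claw": 4, "dx": 38, "dy": -45, "dz": 0, "spin": -1.05}, {"claw": 4, "dx": 38, "dy": -45, "dz": 0, "spin": -1.05}]}}

```text
t: 1.2
eef_pos: [0.3741, -0.0334, 0.2307]
orientation: [-2.305, -2.135, -0.002]
contact_force: [0.6, -0.4, -0.1]
width: 0.0399
```

```bash
python3 - <<'E'
from h import *
st();print(to((.503,.199,.19),1.501))
E
```

```text
t 1.2 p [ 0.3741 -0.0334  0.2307] F [ 0.6423 -0.4246 -0.0503] w 0.039883575114911564 q [-0.2759 -0.0334  1.8731  0.0009  1.3014 -0.1996] v 1.359402276914325
[[ 0.0764  0.9971  0.0007]
 [ 0.9971 -0.0764  0.0007]
 [ 0.0007  0.0006 -1.    ]]
(array([24.1591, 11.0758,  4.0957]), (np.float64(1.4943055574208632), np.float64(-0.00669444257913665)))
```

Call:
{"api": "arm_command", "payload": {"targets": [{"claw": 4, "dx": 24.2, "dy": 11.1, "dz": 2, "spin": 0}, {"claw": 4, "dx": 24.2, "dy": 11.1, "dz": 2, "spin": 0}, {"claw": 4, "dx": 24.2, "dy": 11.1, "dz": 2, "spin": 0}, {"claw": 4, "dx": 24.2, "dy": 11.1, "dz": 2, "spin": 0}, {"claw": 4, "dx": 24.2, "dy": 11.1, "dz": 2, "spin": 0}, {"claw": 4, "dx": 24.2, "dy": 11.1, "dz": 3, "spin": 0}, {"claw": 4, "dx": 24.2, "dy": 11.1, "dz": 4, "spin": 0}, {"claw": 4, "dx": 24.2, "dy": 11.1, "dz": 4, "spin": 0}, {"claw": 4, "dx": 24.2, "dy": 11.1, "dz": 4, "spin": 0}]}}

```text
t: 2.1
eef_pos: [0.5021, 0.1978, 0.1906]
orientation: [-2.306, -2.133, 0.002]
contact_force: [1.1, -0.2, -0.4]
width: 0.0397
```

```bash
python3 - <<'E'
from h import *
st();print(to((.503,.199,.126),1.501))
c=cam('side','s2.png')
cv2.imwrite('pics/s2c.png',cv2.resize(c['image'][130:310,260:460],None,fx=3,fy=3,interpolation=cv2.INTER_CUBIC))
E
```

```text
t 2.1 p [0.5021 0.1978 0.1906] F [ 1.0992 -0.175  -0.3991] w 0.039717348280154906 q [ 0.2465  0.2497  1.6444 -0.0002  1.2487  0.3242] v 0.015447602316415966
[[ 0.0776  0.997  -0.0011]
 [ 0.997  -0.0776 -0.0005]
 [-0.0006 -0.0011 -1.    ]]
(array([0.1264, 0.0828, 6.459 ]), (np.float64(1.4931192809897575), np.float64(-0.007880719010242343)))
```

View pics/s2c.png

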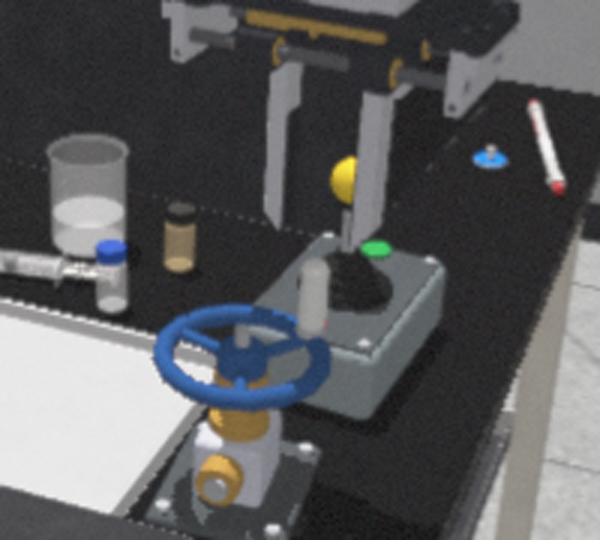

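The fingers, at crop (275,220) and (368,238), straddle the grip at (313,265). I'll descend and close.

Call:
{"api": "arm_command", "payload": {"targets": [{"claw": 4, "dx": 0.1, "dy": 0.2, "dz": 3, "spin": 0}, {"claw": 4, "dx": 0.1, "dy": 0.2, "dz": 5.5, "spin": 0}, {"claw": 4, "dx": 0.1, "dy": 0.2, "dz": 5.5, "spin": 0}, {"claw": 4, "dx": 0.1, "dy": 0.2, "dz": 5.5, "spin": 0}, {"claw": 1, "dx": 0.1, "dy": 0.2, "dz": 5.5, "spin": 0}, {"claw": 1, "dx": 0.1, "dy": 0.2, "dz": 5.5, "spin": 0}, {"claw": 1, "dx": 0.1, "dy": 0.2, "dz": 5.5, "spin": 0}, {"claw": 1, "dx": 0.1, "dy": 0.2, "dz": 5.5, "spin": 0}]}}

```text
t: 2.95
eef_pos: [0.5045, 0.1987, 0.1371]
orientation: [2.306, 2.133, 0.001]
contact_force: [-1.6, -0.9, 4.1]
width: 0.0165
```

```bash
cat >> h.py <<'E'
def arc(C,degs,r,z,off=(0,0)):
    # rows for world angles (deg) of the grip about C
    for a in degs:
        P=np.array([C[0]+off[0]+r*np.cos(np.radians(a)),C[1]+off[1]+r*np.sin(np.radians(a)),z])
        d,_=to(P); print(a,np.round(d,2))
E
python3 - <<'E'
from h import *
st()
c=cam('top','t3.png')
s=ctrl.sense();p=s['eef_pos'];v=p[:2]-np.array([.532,.2342]);print(np.hypot(*v),np.degrees(np.arctan2(v[1],v[0])))
E
```

```text
t 2.95 p [0.5045 0.1987 0.1371] F [-1.5965 -0.9427  4.1291] w 0.01645193624648798 q [ 0.247   0.2966  1.7215 -0.0001  1.1231  0.3249] v 0.0018074197898673623
[[ 0.0778  0.997   0.0004]
 [ 0.997  -0.0778  0.    ]
 [ 0.0001  0.0004 -1.    ]]
0.044919340841937355 -127.79954858539578
```

```bash
python3 - <<'E'
from h import *
arc((.5325,.2345),np.arange(-122,-67,6),.046,.137)
E
```

```text
-122 [-0.29  0.39  0.  ]
-116 [-0.49  0.83  0.  ]
-110 [-0.65  1.28  0.01]
-104 [-0.75  1.75  0.01]
-98 [-0.8   2.23  0.01]
-92 [-0.81  2.71  0.01]
-86 [-0.76  3.19  0.01]
-80 [-0.67  3.66  0.01]
-74 [-0.52  4.12  0.01]
-68 [-0.33  4.57  0.01]
```

Call:
{"api": "arm_command", "payload": {"targets": [{"claw": 1, "dx": -0.29, "dy": 0.39, "dz": 0, "spin": 0}, {"claw": 1, "dx": -0.49, "dy": 0.83, "dz": 0, "spin": 0}, {"claw": 1, "dx": -0.65, "dy": 1.28, "dz": 0, "spin": 0}, {"claw": 1, "dx": -0.75, "dy": 1.75, "dz": 0, "spin": 0}, {"claw": 1, "dx": -0.8, "dy": 2.23, "dz": 0, "spin": 0}, {"claw": 1, "dx": -0.81, "dy": 2.71, "dz": 0, "spin": 0}, {"claw": 1, "dx": -0.76, "dy": 3.19, "dz": 0, "spin": 0}, {"claw": 1, "dx": -0.67, "dy": 3.66, "dz": 0, "spin": 0}, {"claw": 1, "dx": -0.52, "dy": 4.12, "dz": 0, "spin": 0}, {"claw": 1, "dx": -0.33, "dy": 4.57, "dz": 0, "spin": 0}]}}

```text
t: 4.0
eef_pos: [0.5497, 0.1921, 0.1371]
orientation: [-2.306, -2.133, 0.001]
contact_force: [-3.1, 3.8, 3.7]
width: 0.0163
```

```bash
cat >> h.py <<'E'
def ang(C=(.5325,.2345)):
    s=ctrl.sense();p=s['eef_pos'];v=p[:2]-np.array(C);r=np.hypot(*v);a=np.arctan2(v[1],v[0]);F=s['contact_force']
    u=v/r;T=np.array([-u[1],u[0]])
    print('t %.2f r %.4f ang %.1f Frad %.1f Ftan %.1f Fz %.1f w %.4f z %.4f'%(s['t'],r,np.degrees(a),F[:2]@u,F[:2]@T,F[2],s['width'],p[2]))
    return np.degrees(a)
E
python3 - <<'E'
from h import *
ang();arc((.5325,.2345),np.arange(-58,40,10),.046,.137)
E
```

```text
t 4.00 r 0.0458 ang -68.0 Frad -4.7 Ftan -1.4 Fz 3.7 w 0.0163 z 0.1371
-58 [0.4  0.69 0.01]
-48 [0.93 1.29 0.01]
-38 [1.55 1.79 0.01]
-28 [2.26 2.18 0.01]
-18 [3.02 2.43 0.01]
-8 [3.81 2.55 0.01]
2 [4.61 2.53 0.01]
12 [5.4  2.37 0.01]
22 [6.15 2.08 0.01]
32 [6.83 1.66 0.01]
```

Call:
{"api": "arm_command", "payload": {"targets": [{"claw": 1, "dx": 0.4, "dy": 0.69, "dz": 0, "spin": 0}, {"claw": 1, "dx": 0.93, "dy": 1.29, "dz": 0, "spin": 0}, {"claw": 1, "dx": 1.55, "dy": 1.79, "dz": 0, "spin": 0}, {"claw": 1, "dx": 2.26, "dy": 2.18, "dz": 0, "spin": 0}, {"claw": 1, "dx": 3.02, "dy": 2.43, "dz": 0, "spin": 0}, {"claw": 1, "dx": 3.81, "dy": 2.55, "dz": 0, "spin": 0}, {"claw": 1, "dx": 4.61, "dy": 2.53, "dz": 0, "spin": 0}, {"claw": 1, "dx": 5.4, "dy": 2.37, "dz": 0, "spin": 0}, {"claw": 1, "dx": 6.15, "dy": 2.08, "dz": 0, "spin": 0}, {"claw": 1, "dx": 6.83, "dy": 1.66, "dz": 0, "spin": 0}]}}

```text
t: 5.0
eef_pos: [0.5724, 0.2584, 0.1371]
orientation: [2.305, 2.132, -0.001]
contact_force: [-2.1, -3.5, 4.2]
width: 0.016
```

```bash
python3 - <<'E'
from h import *
ang();arc((.5325,.2345),np.arange(42,140,10),.046,.137)
E
```

```text
t 5.00 r 0.0465 ang 30.9 Frad -3.6 Ftan -1.9 Fz 4.2 w 0.0160 z 0.1371
42 [ 0.64 -0.62  0.01]
52 [ 1.14 -1.25  0.  ]
62 [ 1.52 -1.95  0.  ]
72 [ 1.78 -2.71  0.  ]
82 [ 1.9  -3.51  0.  ]
92 [ 1.88 -4.31 -0.  ]
102 [ 1.72 -5.09 -0.  ]
112 [ 1.43 -5.84 -0.  ]
122 [ 1.01 -6.52 -0.  ]
132 [ 0.48 -7.12 -0.  ]
```

Call:
{"api": "arm_command", "payload": {"targets": [{"claw": 1, "dx": 0.64, "dy": -0.62, "dz": 0, "spin": 0}, {"claw": 1, "dx": 1.14, "dy": -1.25, "dz": 0, "spin": 0}, {"claw": 1, "dx": 1.52, "dy": -1.95, "dz": 0, "spin": 0}, {"claw": 1, "dx": 1.78, "dy": -2.71, "dz": 0, "spin": 0}, {"claw": 1, "dx": 1.9, "dy": -3.51, "dz": 0, "spin": 0}, {"claw": 1, "dx": 1.88, "dy": -4.31, "dz": 0, "spin": 0}, {"claw": 1, "dx": 1.72, "dy": -5.09, "dz": 0, "spin": 0}, {"claw": 1, "dx": 1.43, "dy": -5.84, "dz": 0, "spin": 0}, {"claw": 1, "dx": 1.01, "dy": -6.52, "dz": 0, "spin": 0}, {"claw": 1, "dx": 0.48, "dy": -7.12, "dz": 0, "spin": 0}]}}

```text
t: 6.0
eef_pos: [0.5014, 0.2688, 0.1371]
orientation: [2.305, 2.132, 0.001]
contact_force: [2.9, 0.3, 1.3]
width: 0.0165
```

```bash
python3 - <<'E'
from h import *
ang();arc((.5325,.2345),np.arange(141,223,9),.046,.137)
E
```

```text
t 6.00 r 0.0463 ang 132.2 Frad -1.7 Ftan -2.3 Fz 1.3 w 0.0165 z 0.1371
141 [-0.57 -0.42  0.01]
150 [-1.2  -0.78  0.01]
159 [-1.87 -1.04  0.01]
168 [-2.58 -1.19  0.01]
177 [-3.3  -1.23  0.01]
186 [-4.02 -1.16  0.01]
195 [-4.71 -0.97  0.02]
204 [-5.37 -0.68  0.02]
213 [-5.98 -0.29  0.02]
222 [-6.52  0.2   0.02]
```

Call:
{"api": "arm_command", "payload": {"targets": [{"claw": 1, "dx": -0.57, "dy": -0.42, "dz": 0, "spin": 0}, {"claw": 1, "dx": -1.2, "dy": -0.78, "dz": 0, "spin": 0}, {"claw": 1, "dx": -1.87, "dy": -1.04, "dz": 0, "spin": 0}, {"claw": 1, "dx": -2.58, "dy": -1.19, "dz": 0, "spin": 0}, {"claw": 1, "dx": -3.3, "dy": -1.23, "dz": 0, "spin": 0}, {"claw": 1, "dx": -4.02, "dy": -1.16, "dz": 0, "spin": 0}, {"claw": 1, "dx": -4.71, "dy": -0.97, "dz": 0, "spin": 0}, {"claw": 1, "dx": -5.37, "dy": -0.68, "dz": 0, "spin": 0}, {"claw": 1, "dx": -5.98, "dy": -0.29, "dz": 0, "spin": 0}, {"claw": 1, "dx": -6.52, "dy": 0.2, "dz": 0, "spin": 0}]}}

```text
t: 7.0
eef_pos: [0.4986, 0.2039, 0.1371]
orientation: [2.306, 2.133, 0.003]
contact_force: [2.5, 5.2, -1.4]
width: 0.0162
```

```bash
python3 - <<'E'
from h import *
ang();arc((.5325,.2345),np.arange(227,253,5),.046,.137)
E
```

```text
t 7.00 r 0.0457 ang -138.0 Frad -5.4 Ftan -2.1 Fz -1.4 w 0.0162 z 0.1371
227 [-0.28  0.28  0.01]
232 [-0.52  0.6   0.01]
237 [-0.73  0.95  0.01]
242 [-0.9   1.31  0.01]
247 [-1.05  1.68  0.01]
252 [-1.16  2.07  0.01]
```

```bash
python3 - <<'E'
from h import *
R=cv2.Rodrigues(ctrl.sense()['orientation'])[0]
f=lambda a:R.T@np.array([.046*np.cos(np.radians(a)),.046*np.sin(np.radians(a)),0])*100
for a in range(222,592,15): print(a,*[tuple(float(x) for x in np.round((f(a+k)-f(a))[:2],2)) for k in (5,10,15)])
E
```

```text
222 (-0.26, 0.3) (-0.5, 0.63) (-0.71, 0.97)
237 (-0.18, 0.36) (-0.32, 0.74) (-0.43, 1.12)
252 (-0.08, 0.39) (-0.12, 0.79) (-0.13, 1.19)
267 (0.03, 0.4) (0.09, 0.8) (0.19, 1.19)
282 (0.13, 0.38) (0.29, 0.75) (0.49, 1.1)
297 (0.22, 0.33) (0.48, 0.64) (0.76, 0.93)
312 (0.3, 0.26) (0.63, 0.5) (0.97, 0.71)
327 (0.36, 0.18) (0.74, 0.32) (1.12, 0.43)
342 (0.39, 0.08) (0.79, 0.12) (1.19, 0.13)
357 (0.4, -0.03) (0.8, -0.09) (1.19, -0.19)
372 (0.38, -0.13) (0.75, -0.29) (1.1, -0.49)
387 (0.33, -0.22) (0.64, -0.48) (0.93, -0.76)
402 (0.26, -0.3) (0.5, -0.63) (0.71, -0.97)
417 (0.18, -0.36) (0.32, -0.74) (0.43, -1.12)
432 (0.08, -0.39) (0.12, -0.79) (0.13, -1.19)
447 (-0.03, -0.4) (-0.09, -0.8) (-0.19, -1.19)
462 (-0.13, -0.38) (-0.29, -0.75) (-0.49, -1.1)
477 (-0.22, -0.33) (-0.48, -0.64) (-0.76, -0.93)
492 (-0.3, -0.26) (-0.63, -0.5) (-0.97, -0.71)
507 (-0.36, -0.18) (-0.74, -0.32) (-1.12, -0.43)
522 (-0.39, -0.08) (-0.79, -0.12) (-1.19, -0.13)
537 (-0.4, 0.03) (-0.8, 0.09) (-1.19, 0.19)
552 (-0.38, 0.13) (-0.75, 0.29) (-1.1, 0.49)
567 (-0.33, 0.22) (-0.64, 0.48) (-0.93, 0.76)
582 (-0.26, 0.3) (-0.5, 0.63) (-0.71, 0.97)
```

Call:
{"api": "arm_command", "payload": {"targets": [{"claw": 1, "dx": -0.28, "dy": 0.28, "dz": 0, "spin": 0}, {"claw": 1, "dx": -0.52, "dy": 0.6, "dz": 0, "spin": 0}, {"claw": 1, "dx": -0.73, "dy": 0.95, "dz": 0, "spin": 0}]}}

```text
t: 7.3
eef_pos: [0.5072, 0.1965, 0.1371]
orientation: [-2.306, -2.131, -0.003]
contact_force: [2.1, 5.2, 0.9]
width: 0.0164
```

Force is unchanged. On from 237°.

Call:
{"api": "arm_command", "payload": {"targets": [{"claw": 1, "dx": -0.18, "dy": 0.36, "dz": 0, "spin": 0}, {"claw": 1, "dx": -0.32, "dy": 0.74, "dz": 0, "spin": 0}, {"claw": 1, "dx": -0.43, "dy": 1.12, "dz": 0, "spin": 0}]}}

```text
t: 7.6
eef_pos: [0.5176, 0.1914, 0.1371]
orientation: [-2.305, -2.129, -0.002]
contact_force: [-0.6, 4.2, 2.7]
width: 0.0162
```

Call:
{"api": "arm_command", "payload": {"targets": [{"claw": 1, "dx": -0.08, "dy": 0.39, "dz": 0, "spin": 0}, {"claw": 1, "dx": -0.12, "dy": 0.79, "dz": 0, "spin": 0}, {"claw": 1, "dx": -0.13, "dy": 1.19, "dz": 0, "spin": 0}]}}

```text
t: 7.9
eef_pos: [0.5291, 0.1889, 0.1371]
orientation: [-2.305, -2.129, -0.0]
contact_force: [-1.8, 4.1, 4.9]
width: 0.0161
```

Call:
{"api": "arm_command", "payload": {"targets": [{"claw": 1, "dx": 0.03, "dy": 0.4, "dz": 0, "spin": 0}, {"claw": 1, "dx": 0.09, "dy": 0.8, "dz": 0, "spin": 0}, {"claw": 1, "dx": 0.19, "dy": 1.19, "dz": 0, "spin": 0}]}}

```text
t: 8.2
eef_pos: [0.541, 0.1896, 0.1371]
orientation: [-2.304, -2.129, 0.002]
contact_force: [-2.6, 2.9, 3.7]
width: 0.0163
```

Call:
{"api": "arm_command", "payload": {"targets": [{"claw": 1, "dx": 0.13, "dy": 0.38, "dz": 0, "spin": 0}, {"claw": 1, "dx": 0.29, "dy": 0.75, "dz": 0, "spin": 0}, {"claw": 1, "dx": 0.49, "dy": 1.1, "dz": 0, "spin": 0}]}}

```text
t: 8.5
eef_pos: [0.5524, 0.1933, 0.137]
orientation: [-2.304, -2.13, 0.003]
contact_force: [-2.8, 1.9, 5.2]
width: 0.0161
```

Call:
{"api": "arm_command", "payload": {"targets": [{"claw": 1, "dx": 0.22, "dy": 0.33, "dz": 0, "spin": 0}, {"claw": 1, "dx": 0.48, "dy": 0.64, "dz": 0, "spin": 0}, {"claw": 1, "dx": 0.76, "dy": 0.93, "dz": 0, "spin": 0}]}}

```text
t: 8.8
eef_pos: [0.5623, 0.1996, 0.1371]
orientation: [-2.305, -2.13, 0.006]
contact_force: [-3.0, 1.4, 4.9]
width: 0.0163
```

Call:
{"api": "arm_command", "payload": {"targets": [{"claw": 1, "dx": 0.3, "dy": 0.26, "dz": 0, "spin": 0}, {"claw": 1, "dx": 0.63, "dy": 0.5, "dz": 0, "spin": 0}, {"claw": 1, "dx": 0.97, "dy": 0.71, "dz": 0, "spin": 0}]}}

```text
t: 9.1
eef_pos: [0.57, 0.2078, 0.137]
orientation: [-2.305, -2.132, 0.009]
contact_force: [-2.1, 0.9, 6.3]
width: 0.0165
```

Call:
{"api": "arm_command", "payload": {"targets": [{"claw": 1, "dx": 0.36, "dy": 0.18, "dz": 0, "spin": 0}, {"claw": 1, "dx": 0.74, "dy": 0.32, "dz": 0, "spin": 0}, {"claw": 1, "dx": 1.12, "dy": 0.43, "dz": 0, "spin": 0}]}}

```text
t: 9.4
eef_pos: [0.5754, 0.2175, 0.1371]
orientation: [-2.306, -2.133, 0.012]
contact_force: [-2.2, -0.6, 5.7]
width: 0.016
```

Call:
{"api": "arm_command", "payload": {"targets": [{"claw": 1, "dx": 0.39, "dy": 0.08, "dz": 0, "spin": 0}, {"claw": 1, "dx": 0.79, "dy": 0.12, "dz": 0, "spin": 0}, {"claw": 1, "dx": 1.19, "dy": 0.13, "dz": 0, "spin": 0}]}}

```text
t: 9.7
eef_pos: [0.5783, 0.2278, 0.1371]
orientation: [2.303, 2.132, -0.014]
contact_force: [-3.0, -1.8, 5.8]
width: 0.0161
```

Call:
{"api": "arm_command", "payload": {"targets": [{"claw": 1, "dx": 0.4, "dy": 0.02, "dz": 0, "spin": 0}, {"claw": 1, "dx": 0.8, "dy": 0.0, "dz": 0, "spin": 0}, {"claw": 1, "dx": 1.2, "dy": -0.07, "dz": 0, "spin": 0}, {"claw": 1, "dx": 1.3, "dy": -0.1, "dz": 0, "spin": 0}]}}

```text
t: 10.1
eef_pos: [0.5786, 0.24, 0.137]
orientation: [2.301, 2.131, -0.017]
contact_force: [-0.7, -2.8, 5.2]
width: 0.0162
```

```bash
python3 - <<'E'
from h import *
a0=ang();st()
R=cv2.Rodrigues(ctrl.sense()['orientation'])[0]
f=lambda a:R.T@np.array([.046*np.cos(np.radians(a)),.046*np.sin(np.radians(a)),0])*100
for a in np.arange(round(a0),240,15): print(a,*[tuple(float(x) for x in np.round((f(a+k)-f(a))[:3],2)) for k in (5,10,15)])
E
```

```text
t 10.10 r 0.0464 ang 6.8 Frad -1.1 Ftan -2.7 Fz 5.2 w 0.0162 z 0.1370
t 10.1 p [0.5786 0.24   0.137 ] F [-0.7364 -2.791   5.2203] w 0.01616062843092919 q [ 0.2876  0.4179  1.5266 -0.0099  1.2044  0.3677] v 0.01711189991774768
[[ 0.0764  0.9971 -0.0043]
 [ 0.997  -0.0765 -0.011 ]
 [-0.0113 -0.0035 -0.9999]]
7 (0.39, -0.1, -0.0) (0.77, -0.23, -0.01) (1.14, -0.39, -0.01)
22 (0.35, -0.19, -0.0) (0.68, -0.42, -0.01) (1.0, -0.67, -0.01)
37 (0.29, -0.28, -0.0) (0.55, -0.58, -0.0) (0.79, -0.9, -0.01)
52 (0.21, -0.34, -0.0) (0.38, -0.7, -0.0) (0.53, -1.08, -0.0)
67 (0.11, -0.39, 0.0) (0.19, -0.78, 0.0) (0.23, -1.18, 0.0)
82 (0.01, -0.4, 0.0) (-0.02, -0.8, 0.0) (-0.08, -1.2, 0.01)
97 (-0.1, -0.39, 0.0) (-0.23, -0.77, 0.01) (-0.39, -1.14, 0.01)
112 (-0.19, -0.35, 0.0) (-0.42, -0.68, 0.01) (-0.67, -1.0, 0.01)
127 (-0.28, -0.29, 0.0) (-0.58, -0.55, 0.01) (-0.9, -0.79, 0.01)
142 (-0.34, -0.21, 0.0) (-0.7, -0.38, 0.01) (-1.08, -0.53, 0.01)
157 (-0.39, -0.11, 0.0) (-0.78, -0.19, 0.01) (-1.18, -0.23, 0.01)
172 (-0.4, -0.01, 0.0) (-0.8, 0.02, 0.01) (-1.2, 0.08, 0.01)
187 (-0.39, 0.1, 0.0) (-0.77, 0.23, 0.01) (-1.14, 0.39, 0.01)
202 (-0.35, 0.19, 0.0) (-0.68, 0.42, 0.01) (-1.0, 0.67, 0.01)
217 (-0.29, 0.28, 0.0) (-0.55, 0.58, 0.0) (-0.79, 0.9, 0.01)
232 (-0.21, 0.34, 0.0) (-0.38, 0.7, 0.0) (-0.53, 1.08, 0.0)
```

Call:
{"api": "arm_command", "payload": {"targets": [{"claw": 1, "dx": 0.39, "dy": -0.1, "dz": 0, "spin": 0}, {"claw": 1, "dx": 0.77, "dy": -0.23, "dz": 0, "spin": 0}, {"claw": 1, "dx": 1.14, "dy": -0.39, "dz": 0, "spin": 0}, {"claw": 1, "dx": 1.14, "dy": -0.39, "dz": 0, "spin": 0}]}}

```text
t: 10.5
eef_pos: [0.5784, 0.2411, 0.137]
orientation: [2.284, 2.122, -0.034]
contact_force: [3.7, -23.0, 5.5]
width: 0.0165
```

Stop felt: 23 N tangential, and the grip moved only 1 mm for 11 mm commanded, at about 8°. Now I back off 90°.

```bash
python3 - <<'E'
from h import *
ang();st()
arc((.5325,.2345),[5,-5,-15,-25,-35,-45,-55,-65,-75,-82.5],.046,.137)
E
```

```text
t 10.50 r 0.0464 ang 8.2 Frad 0.4 Ftan -23.2 Fz 5.5 w 0.0165 z 0.1370
t 10.5 p [0.5784 0.2411 0.137 ] F [  3.6861 -22.9543   5.4732] w 0.016528107436710283 q [ 0.3018  0.4206  1.5226 -0.0326  1.208   0.3871] v 0.011714603454129174
[[ 0.0735  0.9973  0.0001]
 [ 0.9968 -0.0734 -0.0319]
 [-0.0318  0.0024 -0.9995]]
5 [-0.26  0.01  0.01]
-5 [-1.06  0.07  0.04]
-15 [-1.86 -0.01  0.06]
-25 [-2.63 -0.23  0.08]
-35 [-3.35 -0.58  0.11]
-45 [-4.   -1.05  0.13]
-55 [-4.56 -1.62  0.14]
-65 [-5.01 -2.28  0.16]
-75 [-5.34 -3.01  0.16]
-82.5 [-5.5  -3.59  0.17]
```

Call:
{"api": "arm_command", "payload": {"targets": [{"claw": 1, "dx": -0.26, "dy": 0.01, "dz": 0.01, "spin": 0}, {"claw": 1, "dx": -1.06, "dy": 0.07, "dz": 0.04, "spin": 0}, {"claw": 1, "dx": -1.86, "dy": -0.01, "dz": 0.06, "spin": 0}, {"claw": 1, "dx": -2.63, "dy": -0.23, "dz": 0.08, "spin": 0}, {"claw": 1, "dx": -3.35, "dy": -0.58, "dz": 0.11, "spin": 0}, {"claw": 1, "dx": -4.0, "dy": -1.05, "dz": 0.13, "spin": 0}, {"claw": 1, "dx": -4.56, "dy": -1.62, "dz": 0.14, "spin": 0}, {"claw": 1, "dx": -5.01, "dy": -2.28, "dz": 0.16, "spin": 0}, {"claw": 1, "dx": -5.34, "dy": -3.01, "dz": 0.16, "spin": 0}, {"claw": 1, "dx": -5.5, "dy": -3.59, "dz": 0.17, "spin": 0}]}}

```text
t: 11.5
eef_pos: [0.5393, 0.19, 0.1371]
orientation: [2.285, 2.122, -0.027]
contact_force: [0.8, 6.7, 2.1]
width: 0.0162
```

```bash
python3 - <<'E'
from h import *
ang();st();arc((.5325,.2345),[-82.5],.046,.137)
E
```

```text
t 11.50 r 0.0451 ang -81.3 Frad -6.5 Ftan 1.8 Fz 2.1 w 0.0162 z 0.1371
t 11.5 p [0.5393 0.19   0.1371] F [0.8397 6.6983 2.0923] w 0.01619291792902723 q [ 0.2356  0.3414  1.6522 -0.0317  1.1518  0.3225] v 0.12506555635206576
[[ 0.074   0.9973  0.0032]
 [ 0.9968 -0.0739 -0.029 ]
 [-0.0287  0.0054 -0.9996]]
-82.5 [-0.11 -0.07  0.01]
```

Call:
{"api": "arm_command", "payload": {"targets": [{"claw": 4, "dx": 0, "dy": 0, "dz": 0, "spin": 0}, {"claw": 4, "dx": 0, "dy": 0, "dz": 0, "spin": 0}, {"claw": 4, "dx": 0, "dy": 0, "dz": 0, "spin": 0}, {"claw": 4, "dx": 0, "dy": 0, "dz": 0, "spin": 0}, {"claw": 4, "dx": 0, "dy": 0, "dz": -3, "spin": 0}, {"claw": 4, "dx": 0, "dy": 0, "dz": -7, "spin": 0}, {"claw": 4, "dx": 0, "dy": 0, "dz": -7, "spin": 0}]}}

```text
t: 12.2
eef_pos: [0.5426, 0.1926, 0.2121]
orientation: [2.281, 2.118, -0.014]
contact_force: [0.7, 0.3, -0.3]
width: 0.04
```

```bash
python3 - <<'E'
from h import *
st();print(to((.523,.0615,.20),1.501))
c=cam('side','s4.png')
cv2.imwrite('pics/s4c.png',cv2.resize(c['image'][130:310,260:460],None,fx=3,fy=3,interpolation=cv2.INTER_CUBIC))
for a in(-91.5,-81.5,-71.5): print((proj(c,(.5325+.046*np.cos(np.radians(a)),.2345+.046*np.sin(np.radians(a)),.146))-[260,130])*3)
E
```

```text
t 12.2 p [0.5426 0.1926 0.2121] F [ 0.6791  0.3346 -0.2768] w 0.04001412877720658 q [ 0.2391  0.286   1.5371 -0.0306  1.312   0.3209] v 0.08522700945974987
[[ 0.0742  0.9972  0.0134]
 [ 0.9969 -0.0738 -0.0271]
 [-0.0261  0.0153 -0.9995]]
(array([-13.1801,  -1.0021,   1.5418]), (np.float64(1.4965436958270393), np.float64(-0.004456304172960612)))
[276.9252 245.047 ]
[263.8079 242.6253]
[250.2481 241.2739]
```

View pics/s4c.png

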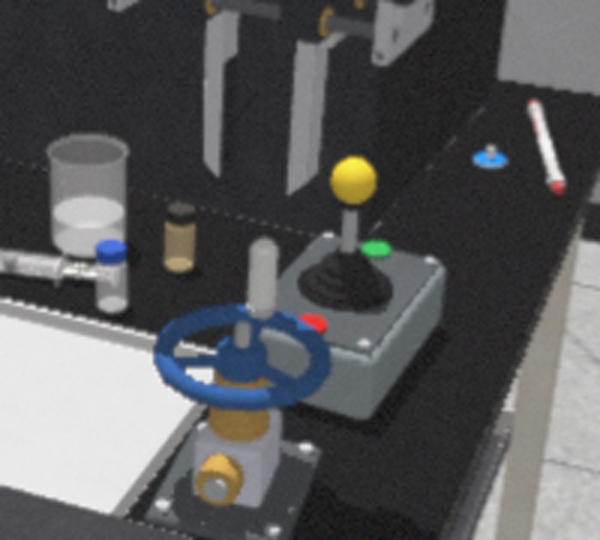

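The crank grip top at crop (264,240) matches the prediction for -81.5°, so it is standing free. Green is behind the stick (-y) and red on the near side. On to the ball.

Call:
{"api": "arm_command", "payload": {"targets": [{"claw": 5.5, "dx": -5, "dy": -0.4, "dz": 0, "spin": 0}, {"claw": 5.5, "dx": -9, "dy": -0.8, "dz": 0, "spin": 0}, {"claw": 5.5, "dx": -13.2, "dy": -1.0, "dz": 0.5, "spin": 0}, {"claw": 5.5, "dx": -13.2, "dy": -1.0, "dz": 1.5, "spin": 0}, {"claw": 5.5, "dx": -13.2, "dy": -1.0, "dz": 1.5, "spin": 0}]}}

```text
t: 12.75
eef_pos: [0.5199, 0.0602, 0.1959]
orientation: [2.287, 2.119, -0.024]
contact_force: [-0.3, 0.4, -0.9]
width: 0.0553
```

```bash
python3 - <<'E'
from h import *
st();print(to((.5235,.0615,.142),1.501))
E
```

```text
t 12.75 p [0.5199 0.0602 0.1959] F [-0.3275  0.4074 -0.8606] w 0.055271017182646244 q [ 0.0018  0.2206  1.671  -0.0293  1.2455  0.0875] v 0.03657342620198021
[[ 0.0764  0.9971  0.0046]
 [ 0.9967 -0.0762 -0.0278]
 [-0.0273  0.0067 -0.9996]]
(array([0.3082, 0.3108, 5.3897]), (np.float64(1.4943120607069944), np.float64(-0.006687939293005485)))
```

Call:
{"api": "arm_command", "payload": {"targets": [{"claw": 5.5, "dx": 0.3, "dy": 0.3, "dz": 2.5, "spin": 0}, {"claw": 5.5, "dx": 0.3, "dy": 0.3, "dz": 5.4, "spin": 0}, {"claw": 5.5, "dx": 0.3, "dy": 0.3, "dz": 5.4, "spin": 0}, {"claw": 5.5, "dx": 0.3, "dy": 0.3, "dz": 5.4, "spin": 0}, {"claw": 2.6, "dx": 0.3, "dy": 0.3, "dz": 5.4, "spin": 0}, {"claw": 2.6, "dx": 0.3, "dy": 0.3, "dz": 5.4, "spin": 0}, {"claw": 2.6, "dx": 0.3, "dy": 0.3, "dz": 5.4, "spin": 0}, {"claw": 2.6, "dx": 0.3, "dy": 0.3, "dz": 5.4, "spin": 0}]}}

```text
t: 13.55
eef_pos: [0.5238, 0.0615, 0.1427]
orientation: [2.287, 2.118, -0.022]
contact_force: [-1.1, 0.2, 3.2]
width: 0.0287
```

```bash
cat >> h.py <<'E'
def tilt(B,ts):  # ball rest B (TCP xyz at rest); tilt toward green
    g=np.array([-.0696,-.9976])
    for t in ts:
        P=np.r_[B[:2]+g*.085*np.sin(t),B[2]-.085*(1-np.cos(t))]
        print(t,np.round(to(P)[0],2))
E
python3 - <<'E'
from h import *
st();B=ctrl.sense()['eef_pos'];tilt(B,[.05,.1,.15,.2,.25,.3,.34,.38,.41,.43])
c=cam('side','s5.png')
cv2.imwrite('pics/s5c.png',cv2.resize(c['image'][130:310,260:460],None,fx=3,fy=3,interpolation=cv2.INTER_CUBIC))
E
```

```text
t 13.55 p [0.5238 0.0615 0.1427] F [-1.0769  0.1647  3.195 ] w 0.028674794139044293 q [ 0.0042  0.2697  1.7461 -0.0309  1.1199  0.094 ] v 0.002864355248081707
[[ 0.0764  0.9971  0.0062]
 [ 0.9967 -0.0762 -0.0278]
 [-0.0272  0.0083 -0.9996]]
0.05 [-0.42  0.    0.02]
0.1 [-0.85  0.01  0.07]
0.15 [-1.27  0.01  0.13]
0.2 [-1.68  0.01  0.22]
0.25 [-2.09  0.01  0.32]
0.3 [-2.5   0.01  0.45]
0.34 [-2.82  0.01  0.56]
0.38 [-3.14  0.02  0.69]
0.41 [-3.37  0.02  0.8 ]
0.43 [-3.52  0.02  0.87]
```

View pics/s5c.png

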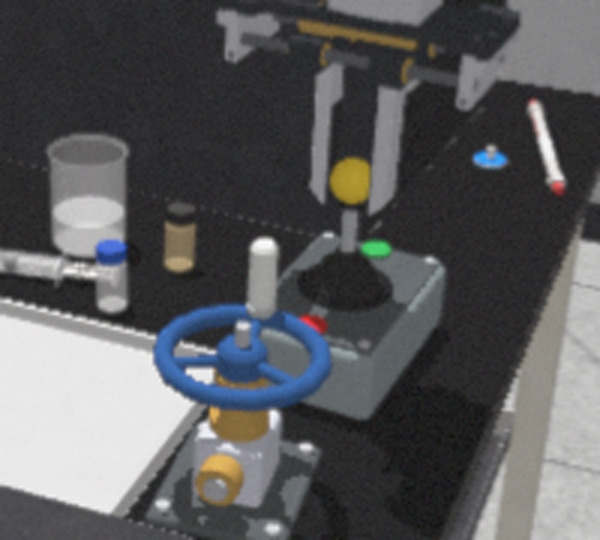

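Ball held at crop (351,181), stick upright. I push it towards green.

Call:
{"api": "arm_command", "payload": {"targets": [{"claw": 2.6, "dx": -0.42, "dy": 0, "dz": 0.02, "spin": 0}, {"claw": 2.6, "dx": -0.85, "dy": 0.01, "dz": 0.07, "spin": 0}, {"claw": 2.6, "dx": -1.27, "dy": 0.01, "dz": 0.13, "spin": 0}, {"claw": 2.6, "dx": -1.68, "dy": 0.01, "dz": 0.22, "spin": 0}, {"claw": 2.6, "dx": -2.09, "dy": 0.01, "dz": 0.32, "spin": 0}, {"claw": 2.6, "dx": -2.5, "dy": 0.01, "dz": 0.45, "spin": 0}, {"claw": 2.6, "dx": -2.82, "dy": 0.01, "dz": 0.56, "spin": 0}, {"claw": 2.6, "dx": -3.14, "dy": 0.02, "dz": 0.69, "spin": 0}, {"claw": 2.6, "dx": -3.37, "dy": 0.02, "dz": 0.8, "spin": 0}, {"claw": 2.6, "dx": -3.52, "dy": 0.02, "dz": 0.87, "spin": 0}]}}

```text
t: 14.6
eef_pos: [0.522, 0.0259, 0.1356]
orientation: [2.286, 2.117, -0.02]
contact_force: [-0.0, 4.1, 6.3]
width: 0.0285
```

```bash
python3 - <<'E'
from h import *
st();B=(.5238,.0615,.1427);print((ctrl.sense()['eef_pos']-B)*1000);tilt(B,[.42,.45,.48])
E
```

```text
t 14.6 p [0.522  0.0259 0.1356] F [-0.028   4.1155  6.3328] w 0.02850519477990294 q [-0.0646  0.268   1.769  -0.0304  1.0953  0.0259] v 0.02795182403953144
[[ 0.0767  0.997   0.0077]
 [ 0.9967 -0.0764 -0.0276]
 [-0.0269  0.0098 -0.9996]]
[ -1.8397 -35.6101  -7.0922]
0.42 [ 0.1  -0.07  0.03]
0.45 [-0.13 -0.06  0.14]
0.48 [-0.35 -0.06  0.26]
```

Call:
{"api": "arm_command", "payload": {"targets": [{"claw": 2.6, "dx": -0.15, "dy": -0.05, "dz": 0.1, "spin": 0}, {"claw": 2.6, "dx": -0.35, "dy": -0.05, "dz": 0.15, "spin": 0}, {"claw": 2.6, "dx": -0.5, "dy": -0.05, "dz": 0.15, "spin": 0}, {"claw": 2.6, "dx": -0.5, "dy": -0.05, "dz": 0.15, "spin": 0}]}}

```text
t: 15.0
eef_pos: [0.5214, 0.0218, 0.134]
orientation: [2.288, 2.117, -0.017]
contact_force: [1.5, 6.9, 2.2]
width: 0.0281
```

```bash
python3 - <<'E'
from h import *
st();B=(.5238,.0615,.1427);print((ctrl.sense()['eef_pos']-B)*1000)
T=cam('top');c=cam('side','s6.png')
cv2.imwrite('pics/s6c.png',cv2.resize(c['image'][130:310,260:460],None,fx=3,fy=3,interpolation=cv2.INTER_CUBIC))
for t in(.3,.42): print((proj(c,(.5235-.0696*.085*np.sin(t),.0616-.085*np.sin(t),.135-.085*(1-np.cos(t))))-[260,130])*3)
E
```

```text
t 15.0 p [0.5214 0.0218 0.134 ] F [1.5315 6.858  2.2176] w 0.028094971291271004 q [-0.0743  0.2679  1.7736 -0.0276  1.09    0.0159] v 0.00264099412665774
[[ 0.0775  0.997   0.0084]
 [ 0.9967 -0.0773 -0.0252]
 [-0.0245  0.0103 -0.9996]]
[ -2.4026 -39.6821  -8.6775]
[367.0103 172.4705]
[371.6425 172.126 ]
```

View pics/s6c.png

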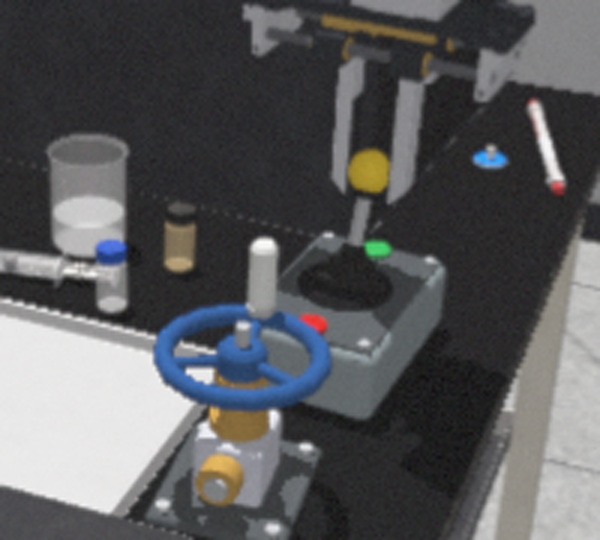

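Ball at (370,171), predicted (372,172) for full tilt: nearly or fully over. I push a bit more to feel the stop.

Call:
{"api": "arm_command", "payload": {"targets": [{"claw": 2.6, "dx": -0.2, "dy": 0, "dz": 0, "spin": 0}, {"claw": 2.6, "dx": -0.4, "dy": 0, "dz": 0, "spin": 0}, {"claw": 2.6, "dx": -0.6, "dy": 0, "dz": 0, "spin": 0}, {"claw": 2.6, "dx": -0.6, "dy": 0, "dz": 0, "spin": 0}]}}

```text
t: 15.5
eef_pos: [0.5209, 0.0196, 0.1333]
orientation: [2.295, 2.119, -0.009]
contact_force: [1.1, 13.6, -0.7]
width: 0.0288
```

```bash
cat >> h.py <<'E'
def ballpx(c,crop):
    x0,x1,y0,y1=crop; hsv=cv2.cvtColor(c['image'][y0:y1,x0:x1],cv2.COLOR_BGR2HSV)
    m=cv2.inRange(hsv,(20,140,60),(35,255,255)); ys,xs=np.nonzero(m); return (x0+xs.mean(),y0+ys.mean(),len(xs),xs.min()+x0,xs.max()+x0,ys.min()+y0,ys.max()+y0)
E
python3 - <<'E'
from h import *
st();B=(.5238,.0615,.1427);print((ctrl.sense()['eef_pos']-B)*1000)
c=cam('side')
print(ballpx(c,(350,420,160,215)))
for f in('side1','s5','s6'): print(f,ballpx({'image':cv2.imread(f'pics/{f}.png')},(350,420,160,215)))
for t in(0,.3,.35,.42): print(t,proj(c,(.5235-.0696*.085*np.sin(t),.0616-.085*np.sin(t),.135-.085*(1-np.cos(t)))))
E
```

```text
t 15.5 p [0.5209 0.0196 0.1333] F [ 1.15   13.5643 -0.6568] w 0.028755863004922548 q [-0.0844  0.2675  1.7761 -0.0186  1.0885  0.0036] v 0.003580106303574357
[[ 0.0794  0.9968  0.0082]
 [ 0.9967 -0.0793 -0.0172]
 [-0.0165  0.0095 -0.9998]]
[ -2.9495 -41.9339  -9.3694]
(np.float64(383.1125), np.float64(186.55625), 160, np.int64(377), np.int64(389), np.int64(180), np.int64(193))
side1 (np.float64(377.55837563451774), np.float64(189.58883248730965), 197, np.int64(370), np.int64(385), np.int64(182), np.int64(197))
s5 (np.float64(376.4610778443114), np.float64(189.8562874251497), 167, np.int64(370), np.int64(382), np.int64(183), np.int64(197))
s6 (np.float64(382.59375), np.float64(186.54375), 160, np.int64(376), np.int64(389), np.int64(180), np.int64(193))
0 [377.9099 190.3962]
0.3 [382.3368 187.4902]
0.35 [382.9984 187.3705]
0.42 [383.8808 187.3753]
```

13.6 N for only 2 mm more travel: it is against its stop. I hold it there for over 2 s.

Call:
{"api": "arm_command", "payload": {"targets": [{"claw": 2.6, "dx": -0.5, "dy": 0, "dz": 0, "spin": 0}, {"claw": 2.6, "dx": -0.5, "dy": 0, "dz": 0, "spin": 0}, {"claw": 2.6, "dx": -0.5, "dy": 0, "dz": 0, "spin": 0}, {"claw": 2.6, "dx": -0.5, "dy": 0, "dz": 0, "spin": 0}, {"claw": 2.6, "dx": -0.5, "dy": 0, "dz": 0, "spin": 0}, {"claw": 2.6, "dx": -0.5, "dy": 0, "dz": 0, "spin": 0}, {"claw": 2.6, "dx": -0.5, "dy": 0, "dz": 0, "spin": 0}, {"claw": 2.6, "dx": -0.5, "dy": 0, "dz": 0, "spin": 0}, {"claw": 2.6, "dx": -0.5, "dy": 0, "dz": 0, "spin": 0}, {"claw": 2.6, "dx": -0.5, "dy": 0, "dz": 0, "spin": 0}]}}

```text
t: 16.55
eef_pos: [0.5208, 0.0187, 0.133]
orientation: [2.301, 2.12, 0.001]
contact_force: [1.8, 14.3, 0.9]
width: 0.0289
```

Call:
{"api": "arm_command", "payload": {"targets": [{"claw": 2.6, "dx": -0.4, "dy": 0, "dz": 0, "spin": 0}, {"claw": 2.6, "dx": -0.4, "dy": 0, "dz": 0, "spin": 0}, {"claw": 2.6, "dx": -0.4, "dy": 0, "dz": 0, "spin": 0}, {"claw": 2.6, "dx": -0.4, "dy": 0, "dz": 0, "spin": 0}, {"claw": 2.6, "dx": -0.4, "dy": 0, "dz": 0, "spin": 0}, {"claw": 2.6, "dx": -0.4, "dy": 0, "dz": 0, "spin": 0}, {"claw": 2.6, "dx": -0.4, "dy": 0, "dz": 0, "spin": 0}, {"claw": 2.6, "dx": -0.4, "dy": 0, "dz": 0, "spin": 0}, {"claw": 2.6, "dx": -0.4, "dy": 0, "dz": 0, "spin": 0}, {"claw": 2.6, "dx": -0.4, "dy": 0, "dz": 0, "spin": 0}]}}

```text
t: 17.55
eef_pos: [0.5208, 0.0186, 0.1329]
orientation: [2.307, 2.121, 0.011]
contact_force: [1.2, 14.5, 3.6]
width: 0.0283
```

Call:
{"api": "arm_command", "payload": {"targets": [{"claw": 2.6, "dx": -0.4, "dy": 0, "dz": 0, "spin": 0}, {"claw": 2.6, "dx": -0.4, "dy": 0, "dz": 0, "spin": 0}, {"claw": 2.6, "dx": -0.4, "dy": 0, "dz": 0, "spin": 0}, {"claw": 2.6, "dx": -0.4, "dy": 0, "dz": 0, "spin": 0}, {"claw": 2.6, "dx": -0.4, "dy": 0, "dz": 0, "spin": 0}]}}

```text
t: 18.05
eef_pos: [0.5208, 0.0185, 0.1328]
orientation: [2.314, 2.122, 0.02]
contact_force: [2.1, 13.6, 3.2]
width: 0.0286
```

```bash
python3 - <<'E'
from h import *
st();B=(.5238,.0615,.1427);print((ctrl.sense()['eef_pos']-B)*1000)
c=cam('side');print(ballpx(c,(350,420,160,215)))
p=ctrl.sense()['eef_pos'];e=np.array(B)+[-.0015,-.005,0]
th=np.arange(9,-1,-1)*.42/10
for t in th: 
    g=np.array([-.0696,-.9976]);off=np.array([p[0]-(.5238-.0696*.0347),p[1]-(.0615-.9976*.0347),p[2]-(.1427-.0073)])
    P=np.r_[np.array(B)[:2]+g*.085*np.sin(t),B[2]-.085*(1-np.cos(t))]+off
    print(round(t,3),np.round(to(P)[0],2))
E
```

```text
t 18.05 p [0.5208 0.0185 0.1328] F [ 2.0745 13.5633  3.1634] w 0.028641468266447794 q [-0.1039  0.266   1.7797  0.0092  1.0859 -0.0218] v 0.0020008896754486845
[[ 0.0861  0.9962  0.0108]
 [ 0.9963 -0.0862  0.007 ]
 [ 0.0079  0.0101 -0.9999]]
[ -3.032  -43.0276  -9.9065]
(np.float64(383.19135802469134), np.float64(186.5679012345679), 162, np.int64(377), np.int64(389), np.int64(179), np.int64(194))
0.378 [ 0.33 -0.   -0.13]
0.336 [ 0.67 -0.01 -0.25]
0.294 [ 1.01 -0.01 -0.36]
0.252 [ 1.35 -0.02 -0.45]
0.21 [ 1.7  -0.02 -0.53]
0.168 [ 2.05 -0.03 -0.59]
0.126 [ 2.41 -0.03 -0.64]
0.084 [ 2.76 -0.04 -0.68]
0.042 [ 3.12 -0.04 -0.7 ]
0.0 [ 3.48 -0.05 -0.7 ]
```

Call:
{"api": "arm_command", "payload": {"targets": [{"claw": 2.6, "dx": 0.25, "dy": 0, "dz": -0.1, "spin": 0}, {"claw": 2.6, "dx": 0.5, "dy": 0, "dz": -0.19, "spin": 0}, {"claw": 2.6, "dx": 0.75, "dy": -0.01, "dz": -0.28, "spin": 0}, {"claw": 2.6, "dx": 1.0, "dy": -0.01, "dz": -0.36, "spin": 0}, {"claw": 2.6, "dx": 1.25, "dy": -0.02, "dz": -0.42, "spin": 0}, {"claw": 2.6, "dx": 1.5, "dy": -0.02, "dz": -0.48, "spin": 0}, {"claw": 2.6, "dx": 1.75, "dy": -0.02, "dz": -0.54, "spin": 0}, {"claw": 2.6, "dx": 2.0, "dy": -0.03, "dz": -0.58, "spin": 0}, {"claw": 2.6, "dx": 2.2, "dy": -0.03, "dz": -0.61, "spin": 0}, {"claw": 2.6, "dx": 2.4, "dy": -0.03, "dz": -0.64, "spin": 0}]}}

```text
t: 19.1
eef_pos: [0.5229, 0.0409, 0.1399]
orientation: [2.31, 2.121, 0.018]
contact_force: [0.5, -0.3, 6.6]
width: 0.0285
```

```bash
python3 - <<'E'
from h import *
st();B=(.5238,.0615,.1427);print((ctrl.sense()['eef_pos']-B)*1000);print(to(B))
c=cam('side');print(ballpx(c,(350,420,160,215)))
for t in(0,.1,.15,.2,.25): print(t,proj(c,(.5235-.0696*.085*np.sin(t),.0616-.085*np.sin(t),.135-.085*(1-np.cos(t)))))
E
```

```text
t 19.1 p [0.5229 0.0409 0.1399] F [ 0.4814 -0.3453  6.6459] w 0.028469329570293727 q [-0.0578  0.2633  1.7633  0.0051  1.1036  0.0254] v 0.03844140505710898
[[ 0.0853  0.9963  0.0118]
 [ 0.9963 -0.0854  0.0039]
 [ 0.0049  0.0114 -0.9999]]
[ -0.9483 -20.5812  -2.7723]
(array([ 2.06  , -0.078 , -0.2681]), (np.float64(1.4853851505979614), None))
(np.float64(379.2426035502959), np.float64(187.77514792899407), 169, np.int64(373), np.int64(385), np.int64(180), np.int64(195))
0 [377.9099 190.3962]
0.1 [379.4611 189.01  ]
0.15 [380.2111 188.4731]
0.2 [380.9415 188.041 ]
0.25 [381.6506 187.7134]
```

Call:
{"api": "arm_command", "payload": {"targets": [{"claw": 2.6, "dx": 0.25, "dy": 0, "dz": -0.05, "spin": 0}, {"claw": 2.6, "dx": 0.45, "dy": -0.02, "dz": -0.09, "spin": 0}, {"claw": 2.6, "dx": 0.65, "dy": -0.03, "dz": -0.13, "spin": 0}, {"claw": 2.6, "dx": 0.85, "dy": -0.03, "dz": -0.17, "spin": 0}, {"claw": 2.6, "dx": 1.0, "dy": -0.04, "dz": -0.2, "spin": 0}, {"claw": 2.6, "dx": 1.15, "dy": -0.05, "dz": -0.23, "spin": 0}, {"claw": 2.6, "dx": 1.3, "dy": -0.06, "dz": -0.25, "spin": 0}, {"claw": 2.6, "dx": 1.4, "dy": -0.06, "dz": -0.26, "spin": 0}, {"claw": 2.6, "dx": 1.5, "dy": -0.06, "dz": -0.27, "spin": 0}, {"claw": 2.6, "dx": 1.5, "dy": -0.06, "dz": -0.27, "spin": 0}]}}

```text
t: 20.15
eef_pos: [0.5227, 0.0561, 0.1419]
orientation: [2.311, 2.122, 0.015]
contact_force: [-0.2, -1.7, -8.8]
width: 0.0277
```

```bash
python3 - <<'E'
from h import *
st();B=(.5238,.0615,.1427);print((ctrl.sense()['eef_pos']-B)*1000);print(to(B))
c=cam('side','s7.png');print(ballpx(c,(350,420,160,215)))
cv2.imwrite('pics/s7c.png',cv2.resize(c['image'][160:260,330:430],None,fx=6,fy=6,interpolation=cv2.INTER_CUBIC))
E
```

```text
t 20.15 p [0.5227 0.0561 0.1419] F [-0.1767 -1.709  -8.8296] w 0.02773773974600163 q [-0.0284  0.2642  1.7563  0.0046  1.1117  0.0547] v 0.0020764167217567474
[[ 0.085   0.9963  0.0095]
 [ 0.9964 -0.085   0.0038]
 [ 0.0046  0.0092 -0.9999]]
[-1.129  -5.4021 -0.8026]
(array([ 0.5482,  0.0673, -0.0771]), (np.float64(1.4857058046902636), None))
(np.float64(376.7413793103448), np.float64(190.61494252873564), 174, np.int64(370), np.int64(383), np.int64(184), np.int64(198))
```

View pics/s7c.png

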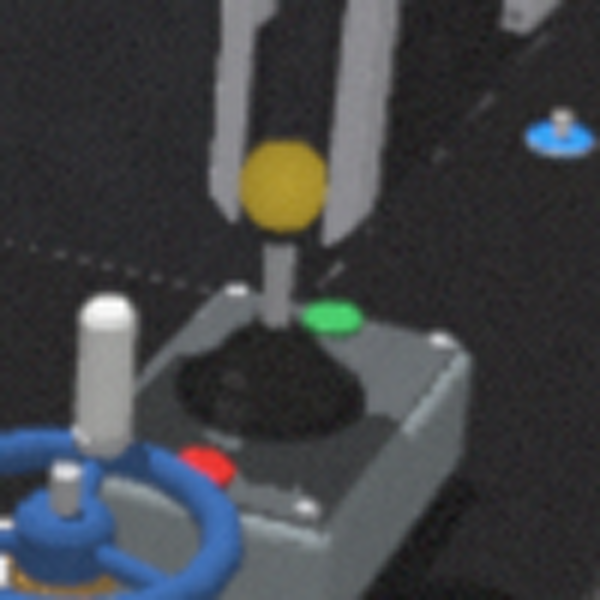

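Ball at crop (285,185), stick visibly upright. I relieve the upward pull before letting go.

Call:
{"api": "arm_command", "payload": {"targets": [{"claw": 2.6, "dx": -0.03, "dy": 0, "dz": 0.08, "spin": 0}, {"claw": 2.6, "dx": -0.05, "dy": 0, "dz": 0.15, "spin": 0}, {"claw": 2.6, "dx": -0.05, "dy": 0, "dz": 0.15, "spin": 0}]}}

```text
t: 20.5
eef_pos: [0.5231, 0.0556, 0.1416]
orientation: [2.311, 2.122, 0.017]
contact_force: [-1.6, -1.7, 4.6]
width: 0.0278
```

```bash
python3 - <<'E'
from h import *
st()
c=cam('side');print(ballpx(c,(350,420,160,215)))
E
```

```text
t 20.5 p [0.5231 0.0556 0.1416] F [-1.644  -1.6807  4.5731] w 0.02778682872195643 q [-0.0295  0.2641  1.7572  0.0048  1.1093  0.0537] v 0.0015801879455954993
[[ 0.0851  0.9963  0.0111]
 [ 0.9964 -0.0852  0.0039]
 [ 0.0049  0.0108 -0.9999]]
(np.float64(376.76), np.float64(190.39428571428573), 175, np.int64(370), np.int64(383), np.int64(183), np.int64(198))
```

Call:
{"api": "arm_command", "payload": {"targets": [{"claw": 3.1, "dx": 0, "dy": 0, "dz": 0, "spin": 0}, {"claw": 3.4, "dx": 0, "dy": 0, "dz": 0, "spin": 0}, {"claw": 4.5, "dx": 0, "dy": 0, "dz": 0, "spin": 0}, {"claw": 5.5, "dx": 0, "dy": 0, "dz": 0, "spin": 0}, {"claw": 5.5, "dx": 0, "dy": 0, "dz": 0, "spin": 0}, {"claw": 5.5, "dx": 0, "dy": 0, "dz": -3, "spin": 0}, {"claw": 5.5, "dx": 0, "dy": 0, "dz": -7, "spin": 0}, {"claw": 5.5, "dx": 0, "dy": 0, "dz": -10, "spin": 0}, {"claw": 5.5, "dx": 0, "dy": 0, "dz": -10, "spin": 0}, {"claw": 5.5, "dx": 0, "dy": 0, "dz": -10, "spin": 0}]}}

```text
t: 21.55
eef_pos: [0.522, 0.0552, 0.2417]
orientation: [2.31, 2.121, 0.018]
contact_force: [0.4, 0.3, -0.4]
width: 0.0551
```

```bash
python3 - <<'E'
from h import *
st()
c=cam('side','s8.png');print(ballpx(c,(350,420,160,215)))
cv2.imwrite('pics/s8c.png',cv2.resize(c['image'][130:310,260:460],None,fx=3,fy=3,interpolation=cv2.INTER_CUBIC))
E
```

```text
t 21.55 p [0.522  0.0552 0.2417] F [ 0.3696  0.2683 -0.3779] w 0.055115740681393216 q [-0.0303  0.187   1.598   0.0045  1.3447  0.054 ] v 0.04220917788228631
[[ 0.0851  0.9963  0.012 ]
 [ 0.9964 -0.0852  0.004 ]
 [ 0.005   0.0116 -0.9999]]
(np.float64(377.4761904761905), np.float64(189.97883597883597), 189, np.int64(370), np.int64(385), np.int64(183), np.int64(197))
```

View pics/s8c.png

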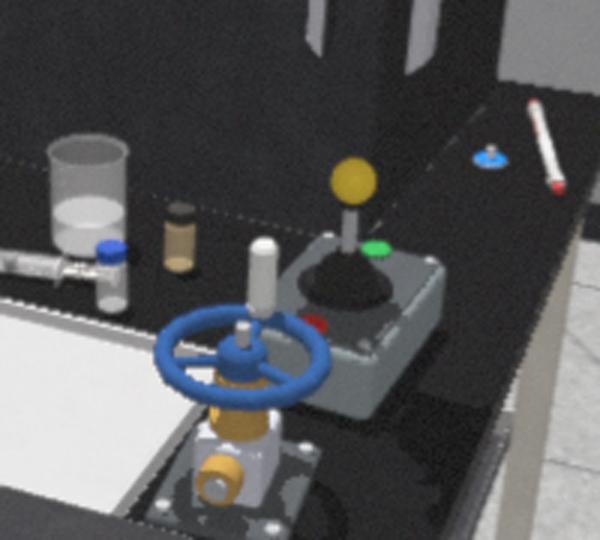

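The stick stands free at centre: ball at crop (353,181), pixel (377.5,190.0) against (377.6,189.6) at the start. The crank grip is still at (264,240), and the vials and beaker haven't moved. Handing in.

```bash
python3 -c "
from rig import ctrl
print(ctrl.job_done())"
```

```text
the job is handed in; nothing more can be done
None
```

The purge was carried out in the order asked and handed in at about 21.6 s of the 67 s allowed; the hand-in reports no verdict.

- **Valve:** I turned the handwheel anticlockwise about 1.38 turns to its open stop. There the tangential force rose from about 2.5 N to 23 N, and the grip moved only 1 mm for 11 mm commanded. I then backed it off 89.5° by the arm's position reading and let go. A side picture afterwards showed the crank grip where it was predicted to be.
- **Stick:** I pushed the stick towards the green mark until the force rose past the 6 N spring load to 13.6 N. I held it there at about 14 N for 2.5 s, brought it back over about 2 s and released it at the centre. The ball ended within 0.4 pixel of where it started in the side picture.
- **Bystanders:** the vials and the beaker look unmoved in the side pictures, and the gripper was clear of everything at the end.

**Checks that disagreed:**
- The ball shifted about 5 mm in the jaws during the push, so I placed the return by the ball's position in the picture.
- About 1.7 N of sideways force still read on the wrist just before I let go of the ball, although the picture showed the stick centred to roughly 0.02 rad.

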